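Heft the parts tins and hold up the full one

ROBOT

A 6-joint arm with a two-finger parallel gripper is mounted at the origin on the work surface. World frame = base frame: x ahead of the robot, y to its left, z up, the work surface at z = 0. Lengths are in m, angles in rad, forces in N, time in s.
With the tool pointing down it reaches from about 0.25 to 0.775 m from the base axis. Payload 4 kg.
Tool frame: the origin (TCP) lies on the centre line of the jaws, within the pads' length; the fingertips stand 17 mm ahead of it and the grasp point (between the pads) lies 2 mm behind it; z points along the fingers, y is the line along which they close (so a half turn about z gives the same grasp; the last joint's range is limited). The gripper opens to 94 mm and grips with 3 to 60 N. Pads are 16 mm wide; open, the fingers measure 119 mm over their backs; the gripper's body (75 mm by 177 mm) begins 78 mm behind the grasp point.
Start: joints at [1.074, 0.087, 1.371, -0, 1.684, -0.103], TCP at [0.211, 0.508, 0.223] pointing down, gripper open.
Joint ranges: [-3.1, 3.1], [-0.76, 2.03], [0.27, 2.55], [-1.08, 4.22], [0.17, 2.65], [-2.57, 2.57]. Speed limits (rad/s): [2.79, 2.79, 3.14, 3.14, 3.14, 3.14].

INTERFACE

Orientations are given as [roll, pitch, yaw] about the fixed x, y, z axes, in that order (R = Rz(yaw) Ry(pitch) Rx(roll)).
In Python, from bench import robot gives the robot as it stands.
- The arm moves only by the tool servo_tool, never from a script. Its argument "plan" is a list of rows, each a list of 7 numbers: the shift along the tool's x, y, z normalised to -1 to 1, where 1 is 0.1 m, then the turn, a rotation vector about the tool's x, y, z normalised to -1 to 1, where 1 is pi/2 rad, then the finger opening in mm, from 0 to 94. In form: [[x, y, z, ax, ay, az, gripper], ...]. A call has 1 to 12 rows; each row is the pose to reach, as a shift and turn from the pose commanded when the call began, along the tool's axes at that moment; what a row does not reach only later rows make up. A row lasts 1/12 s, in which the tool goes at most 41.7 mm and 7.16 degrees, less where a joint would pass 70% of its speed; a pose out of reach is approached as far as the arm can. A call with a number of a shift or a turn outside -1 to 1 is refused whole. A call with a gripper value outside its range is refused whole. The fingers move at their own pace and stop on an object; the grip force is fixed at half the most. Time passes only in rows, so rows that repeat a pose let the fingers close. It gives the time, the measured TCP pose, the force, the opening and the grip force at its end, in the units of the state.
- robot.get_obs(): the state, without advancing time (a new reading comes with each control period).
- robot.snapshot(name): name is "scene" or "top" or "wrist"; returns the picture (420x560x3 uint8, red, green, blue); there is no depth.
- robot.camera_params(name): a dict with "camera_matrix" (3x3 intrinsics, pixels), "rvec" (rotation vector, rad) and "tvec" (3), from world to camera coordinates, as OpenCV has them; the wrist camera has in their place "tool_from_camera" (4x4, takes a point from camera to tool coordinates, whose origin is the TCP and whose axes are the flange's). Camera axes: x right, y down, z forward; pixel columns grow to the right and rows downward; lengths in m; the calibration is good to about 2 mm. The wrist camera is an equidistant fisheye: a pixel r from the principal point sees the ray r / f radians off the axis. A picture is of the moment at which its call begins: read the wrist's pose just before it. camera_params takes no time and is no camera call.
- robot.close_job(): hands the job in; it is judged then, once.
Trained networks look in the newest picture that a camera, given by its name, has taken for a name from the list of things; names that differ only in an ending like _2 or _b are one class to them, and where a whole thing is asked for, a point or a joint stands for the part that bears it (a point fixed in the world has none). Each returns a list of dicts, best first, with "conf" (0 to 1); they miss things now and then, are a little off and sometimes report something else, mostly with a low value. They report only what shows in the picture. A call takes as long as a camera call. They do not tell look-alikes from the thing itself.
- robot.find_in(thing, camera): "extent" ([centre column, centre row, width, height] in pixels, round what is visible of it).
The state is a dict: "time": time; "joint_positions": joint angles; "qvel": joint speeds; "joint_torque": joint torques, N m; "tool_pos": TCP position; "ee_rot": TCP orientation; "wrist_force": force on the tool from outside, world axes, zero at the start; "wrist_torque": the same for the moment, N m; "width": finger opening in m; "finger_force": force on a finger pad.
Only numpy, scipy, OpenCV 4.12 (cv2) and the standard library are available. Lean on these libraries where they do the work, as an engineer would, in place of code of your own. Each camera call takes 0.05 s, during which the arm holds its last target. There are 200 camera calls.

TASK

The three identical closed tins on the rubber mat hold spare machine parts, and one is much fuller than the others. Heft them one after another from the robot's left to its right: lift each a few centimetres straight up over its place, hold it there for about a second to feel its weight, and set it back upright on its place before taking the next. Finish holding the heaviest tin upright and still in the gripper, more than 10 cm above the mat, with the two lighter tins standing on their marked places; do not let go of it at the end, keep every tin upright throughout, and leave the other things on the cart where they are.

Things in the scene. Friction and masses are not known exactly. Their poses are not given: they have to be found in the camera images.
- mat: flat black rubber mat fixed to the cart top, 110 (x) by 350 (y) by 8 thick, with three round grey places in a row along its y axis; origin at the centre of the underside, +y towards the robot's left place, z up
- mat_left (a point): centre, on the mat's upper face (8 above the cart top), of the left round grey place (diameter 80) as seen by the robot; the places are 120 apart (mat +y)
- mat_middle (a point): centre, on the mat's upper face (8 above the cart top), of the middle round grey place (diameter 80) as seen by the robot; the places are 120 apart
- mat_right (a point): centre, on the mat's upper face (8 above the cart top), of the right round grey place (diameter 80) as seen by the robot; the places are 120 apart (mat -y)
- tin_a: one of three closed round metal tins that look exactly alike, upright on the mat, one on each place in random order; diameter 54, height 70, flat screw lid on top; origin at the centre of the underside, z axis up through the lid. The tins differ only in what is packed inside: each weighs between 0.15 and 0.65 kg, and the heaviest is at least 0.2 kg heavier than either of the others. The letter in the name says nothing about the weight
- tin_b: one of three closed round metal tins that look exactly alike, upright on the mat, one on each place in random order; diameter 54, height 70, flat screw lid on top; origin at the centre of the underside, z axis up through the lid. The tins differ only in what is packed inside: each weighs between 0.15 and 0.65 kg, and the heaviest is at least 0.2 kg heavier than either of the others. The letter in the name says nothing about the weight
- tin_c: one of three closed round metal tins that look exactly alike, upright on the mat, one on each place in random order; diameter 54, height 70, flat screw lid on top; origin at the centre of the underside, z axis up through the lid. The tins differ only in what is packed inside: each weighs between 0.15 and 0.65 kg, and the heaviest is at least 0.2 kg heavier than either of the others. The letter in the name says nothing about the weight
- capacitor: bystander: fat blue upright cylinder, diameter 40, height 68 with its terminals, standing off the mat's left end; origin at the centre of the underside
- coil_machine: bystander: matte black coil tattoo machine on a 45 by 85 foot, 83 tall, standing off the mat's right end; origin at the centre of the underside
- palette: bystander: white ceramic palette, 75 by 110 by 14 tall, lying beyond the mat's far edge; origin at the centre of the underside
- gauge_top (a point): bystander: top centre of a brass gauge block 34 by 30, its top 44 above the cart, on a 150 long steel rail fixed beyond the mat's far edge; it slides along the rail
Things that resemble listed ones, but are neither listed nor needed, are in the scene too. Leave any orange or purple look-alike of the tin_b alone.

How it is judged:
By the outcome, as a careful person would: the job done as asked, in the order asked, and still so for the second after the job is handed in, while the arm keeps its last pose, push and grip.
It also fails if it takes over 61 s, if anything falls off the work surface, if the arm or the gripper's body presses on something with over 40 N, if the wrist force passes 120 N, or if a joint passes its speed limit or range.

## Working session

There is one attempt and no reset: what is moved stays moved. The work goes in short steps, Python scripts to look and compute and a tool call to move; the robot and the scene stay as the last step left them, time stands still between calls to the robot, and variables do not carry over. Pictures are saved under pics/ and viewed, at most 10 in all, crops included, and the job is handed in when it is done.

Besides the shell and the picture viewer there is one more tool, called after "Call:" by a JSON object that holds its "method" and its "body". servo_tool: Moves the arm, as the interface text tells. Scaled input: -1 to 1 covers 0.1 m each way for a shift and pi/2 rad each way for a turn. Its arguments: {"type":"object","properties":{"plan":{"type":"array","items":{"type":"array","items":{"type":"number"}}}},"required":["plan"]}

```bash
mkdir -p pics; ls; python3 - <<'E'
from bench import robot
import cv2,json
o=robot.get_obs();print({k:o[k] for k in('time','tool_pos','ee_rot','width','wrist_force')})
for n in('scene','top'):
    cv2.imwrite(f'pics/{n}0.png',robot.snapshot(n)[:,:,::-1])
    print(n,robot.camera_params(n))
    for t in('tin_a','mat','capacitor','coil_machine'):
        print(t,[(d['conf'],d['extent']) for d in robot.find_in(t,n)][:6])
E
```

```text
pics
{'time': 0.0, 'tool_pos': array([0.21081068, 0.50743229, 0.22130433]), 'ee_rot': array([-3.13938223e+00, -1.82118350e-04,  2.74775379e+00]), 'width': 0.09439957424535705, 'wrist_force': array([-1.0155942 , -0.25837911,  0.27036058])}
scene {'camera_matrix': array([[503.15944478,   0.        , 279.73311954],
       [  0.        , 503.15944478, 211.14290502],
       [  0.        ,   0.        ,   1.        ]]), 'rvec': array([ 1.14451843,  2.13946861, -1.18105753]), 'tvec': array([ 0.30271997, -0.2184064 ,  1.60403496])}
tin_a [(0.91, [325.5, 210.1, 26.7, 34.8]), (0.9, [278.0, 199.4, 25.8, 36.2]), (0.74, [351.6, 188.9, 19.5, 32.7]), (0.72, [357.1, 249.3, 23.8, 44.4]), (0.66, [233.8, 192.0, 24.1, 37.4]), (0.65, [311.8, 181.2, 17.8, 30.9])]
mat [(0.94, [279.2, 218.4, 145.0, 50.9]), (0.16, [194.7, 229.2, 12.5, 20.0])]
capacitor [(0.74, [385.2, 232.3, 14.8, 34.4]), (0.63, [278.6, 218.7, 148.3, 51.7]), (0.38, [326.2, 211.1, 27.0, 36.9])]
coil_machine [(0.69, [171.6, 187.5, 34.5, 31.0])]
top {'camera_matrix': array([[482.2191135 ,   0.        , 276.62748787],
       [  0.        , 482.2191135 , 208.12453604],
       [  0.        ,   0.        ,   1.        ]]), 'rvec': array([ 2.11872184, -2.16806387,  0.18296176]), 'tvec': array([0.01348473, 0.56708895, 1.12512878])}
tin_a [(0.95, [337.4, 220.0, 24.4, 27.0]), (0.91, [236.6, 237.6, 23.8, 25.1]), (0.81, [191.1, 280.2, 29.5, 26.9]), (0.72, [287.9, 291.7, 21.5, 23.2]), (0.7, [181.9, 209.1, 27.5, 30.1]), (0.65, [286.4, 227.3, 23.4, 28.0])]
mat [(0.72, [288.2, 231.0, 148.2, 66.4]), (0.45, [395.4, 197.2, 30.5, 25.7])]
capacitor [(0.61, [174.4, 242.3, 20.3, 16.5])]
coil_machine [(0.79, [396.3, 197.6, 34.0, 29.7])]
```

View pics/top0.png

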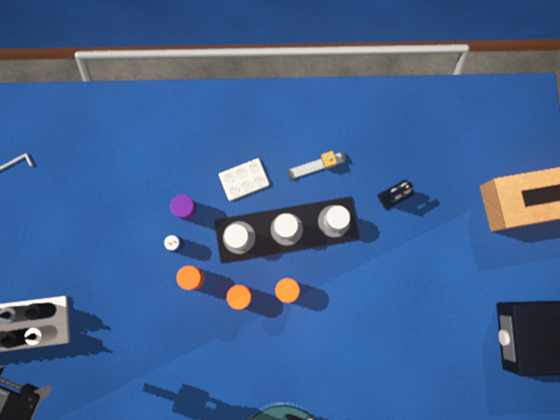

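View pics/scene0.png

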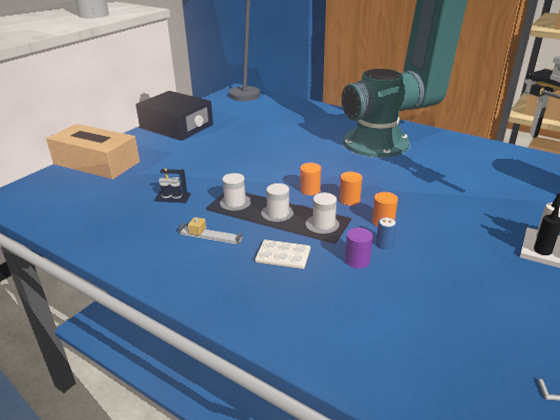

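The top picture shows the robot at the bottom, with its left on the left. The tin candidates are:
- White tins on the mat at (237,237), (286,228) and (337,220).
- Orange look-alikes off the mat at (189,278), (238,297) and (287,291).
- A purple look-alike at (182,207).
- The small blue capacitor at (173,242).

I choose the three white tins on the mat.

```bash
cat > h.py <<'E'
import numpy as np,cv2
from bench import robot
def ray(cam,uv):
    p=robot.camera_params(cam);R=cv2.Rodrigues(p['rvec'])[0]
    d=R.T@np.linalg.inv(p['camera_matrix'])@np.array([*uv,1.]);return -R.T@p['tvec'],d
def atz(cam,uv,z):
    c,d=ray(cam,uv);return c+d*(z-c[2])/d[2]
def rot(o):
    from scipy.spatial.transform import Rotation as S
    return S.from_euler('xyz',o['ee_rot']).as_matrix()
E
python3 - <<'E'
from h import *
for nm,t,s in(('L',(236.6,237.6),(325.5,210.1)),('M',(286.4,227.3),(278,199.4)),('R',(337.4,220),(233.8,192))):
    print(nm,atz('top',t,.043).round(4),atz('scene',s,.043).round(4))
print('mat ctr',atz('top',(288.2,231),.004),atz('scene',(279.2,218.4),.004))
for nm,t in (('orange',(189,278)),('o2',(238,297)),('o3',(287,291)),('purple',(182,207)),('cap',(173,242)),('coil',(396,198))):print(nm,atz('top',t,.05).round(3))
im=cv2.imread('pics/top0.png')[180:280,200:370];cv2.imwrite('pics/crop0.png',cv2.resize(im,None,fx=4,fy=4,interpolation=cv2.INTER_CUBIC))
p=robot.camera_params('wrist');print(p);o=robot.get_obs();print(rot(o).round(3))
E
```

```text
L [0.4979 0.0984 0.043 ] [0.4927 0.0999 0.043 ]
M [ 0.5202 -0.0221  0.043 ] [ 0.5134 -0.0222  0.043 ]
R [ 0.5352 -0.1462  0.043 ] [ 0.5442 -0.1361  0.043 ]
mat ctr [ 0.51542622 -0.02760568  0.004     ] [ 0.53329695 -0.00575852  0.004     ]
orange [0.404 0.211 0.05 ]
o2 [0.357 0.096 0.05 ]
o3 [ 0.369 -0.019  0.05 ]
purple [0.574 0.229 0.05 ]
cap [0.49 0.25 0.05]
coil [ 0.585 -0.29   0.05 ]
{'camera_matrix': array([[325.1922621 ,   0.        , 283.41501933],
       [  0.        , 325.1922621 , 212.67221821],
       [  0.        ,   0.        ,   1.        ]]), 'tool_from_camera': array([[-1.11596028e-03, -9.57927654e-01, -2.87007602e-01,
         8.42699148e-02],
       [ 9.99998560e-01, -1.43588567e-03,  9.04212677e-04,
        -9.64542302e-04],
       [-1.27828043e-03, -2.87006180e-01,  9.57927878e-01,
        -1.62399755e-01],
       [ 0.00000000e+00,  0.00000000e+00,  0.00000000e+00,
         1.00000000e+00]])}
[[-0.923  0.384 -0.   ]
 [ 0.384  0.923  0.   ]
 [ 0.     0.    -1.   ]]
```

View pics/crop0.png

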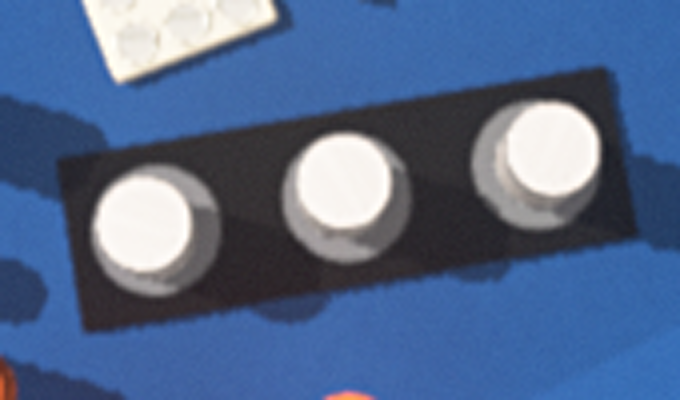

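The crop shows the three white lids on grey places. Lids in crop pixels: (143,224), (344,181), (553,149). Places in crop pixels: (155,231), (346,197), (536,165).

```bash
python3 - <<'E'
from h import *
o=robot.get_obs();R=rot(o);P=[]
for l,m in(((143,224),(155,231)),((344,181),(346,197)),((553,149),(536,165))):
    f=lambda q,z:atz('top',(200+(q[0]-1.5)/4,180+(q[1]-1.5)/4),z)
    a,b=f(l,.078),f(m,.008);P.append(a);print(a.round(4),b.round(4))
print(np.linalg.norm(np.diff(P,axis=0),axis=1))
t=P[0].copy();t[2]=.17;print((R.T@(t-o['tool_pos'])*10).round(3))
E
```

```text
[0.4991 0.0987 0.078 ] [0.5019 0.0965 0.008 ]
[ 0.5217 -0.0193  0.078 ] [ 0.5204 -0.0224  0.008 ]
[ 0.5379 -0.1428  0.078 ] [ 0.5378 -0.1416  0.008 ]
[0.1201461  0.12455754]
[-4.23  -2.673  0.525]
```

Call:
{"method": "servo_tool", "body": {"plan": [[-0.3,-0.2,0,0,0,0,94],[-0.6,-0.4,0,0,0,0,94],[-0.9,-0.55,0,0,0,0,94]]}}

```text
time: 0.75
tool_pos: [0.273, 0.4215, 0.2225]
ee_rot: [-3.141, 0.0, 2.75]
wrist_force: [0.0, -0.0, 0.9]
width: 0.0939
finger_force: 0.0
```

Call:
{"method": "servo_tool", "body": {"plan": [[-0.3,-0.2,0,0,0,0,94],[-0.6,-0.4,0,0,0,0,94],[-0.9,-0.55,0,0,0,0,94]]}}

```text
time: 1.0
tool_pos: [0.3355, 0.3355, 0.2228]
ee_rot: [3.141, 0.0, 2.748]
wrist_force: [0.4, 0.5, 0.5]
width: 0.094
finger_force: 0.0
```

Call:
{"method": "servo_tool", "body": {"plan": [[-0.3,-0.2,0,0,0,0,94],[-0.6,-0.4,0,0,0,0,94],[-0.9,-0.55,0,0,0,0,94]]}}

```text
time: 1.25
tool_pos: [0.3976, 0.2501, 0.2229]
ee_rot: [3.141, 0.001, 2.747]
wrist_force: [0.1, 0.7, -0.1]
width: 0.0935
finger_force: 0.0
```

Call:
{"method": "servo_tool", "body": {"plan": [[-0.3,-0.2,0,0,0,0,94],[-0.6,-0.4,0,0,0,0,94],[-0.9,-0.55,0,0,0,0,94],[-0.9,-0.55,0,0,0,0,94],[-0.9,-0.55,0,0,0,0,94]]}}

```text
time: 1.67
tool_pos: [0.4597, 0.1654, 0.2223]
ee_rot: [3.142, -0.001, 2.744]
wrist_force: [-0.3, 0.6, -0.0]
width: 0.0938
finger_force: 0.0
```

Call:
{"method": "servo_tool", "body": {"plan": [[-0.3,-0.23,0.15,0,0,0,94],[-0.63,-0.46,0.4,0,0,0,94],[-0.63,-0.46,0.4,0,0,0,94],[-0.63,-0.46,0.4,0,0,0,94]]}}

```text
time: 2.0
tool_pos: [0.4986, 0.0997, 0.1804]
ee_rot: [-3.14, -0.004, 2.746]
wrist_force: [0.1, 0.7, -0.6]
width: 0.0943
finger_force: 0.0
```

```bash
cat >> h.py <<'E'
def wz(uv,z,o):
    p=robot.camera_params('wrist');K=p['camera_matrix'];T=p['tool_from_camera']
    q=(np.array(uv)-K[:2,2])/K[0,0];r=np.linalg.norm(q);d=np.array([*(q/r*np.sin(r)),np.cos(r)])
    R=rot(o);c=o['tool_pos']+R@T[:3,3];d=R@T[:3,:3]@d;return c+d*(z-c[2])/d[2]
E
python3 - <<'E'
from h import *
o=robot.get_obs();im=robot.snapshot('wrist');cv2.imwrite('pics/w0.png',im[:,:,::-1])
print(o['tool_pos'],o['time'])
for d in robot.find_in('tin_a','wrist'):print(d['conf'],d['extent'],wz(d['extent'][:2],.05,o).round(3))
E
```

```text
[0.49857257 0.09973239 0.18037649] 2.0
0.97 [183.6, 270.8, 63.8, 71.7] [ 0.519 -0.022  0.05 ]
0.92 [355.0, 71.7, 72.2, 62.7] [0.404 0.208 0.05 ]
0.71 [423.1, 230.4, 72.5, 70.7] [0.573 0.222 0.05 ]
0.66 [121.4, 301.4, 41.4, 39.8] [ 0.527 -0.117  0.05 ]
0.66 [125.6, 138.3, 77.1, 63.4] [ 0.372 -0.014  0.05 ]
0.63 [217.8, 72.7, 69.6, 67.4] [0.358 0.094 0.05 ]
0.57 [283.5, 211.1, 63.7, 71.0] [0.499 0.098 0.05 ]
```

View pics/w0.png

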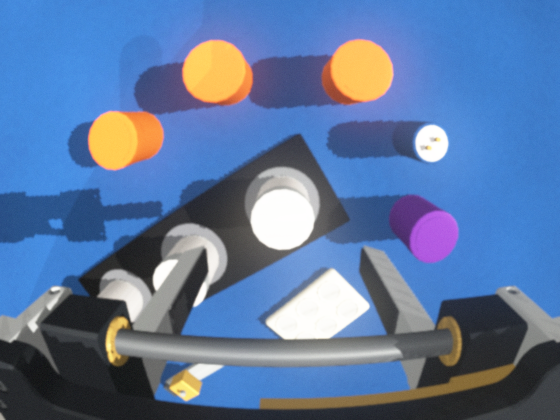

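The wrist view shows the left white tin's lid at (282,217), centred under the tool. The left tin's measured position (0.499, 0.098) agrees with the top view. I'll descend and grip it.

Call:
{"method": "servo_tool", "body": {"plan": [[0,-0.01,0.35,0,0,0,94],[0,-0.01,0.7,0,0,0,94],[0,-0.01,1,0,0,0,94]]}}

```text
time: 2.35
tool_pos: [0.4993, 0.1011, 0.083]
ee_rot: [3.139, 0.003, 2.75]
wrist_force: [-0.5, 0.7, -0.4]
width: 0.0938
finger_force: 0.0
```

Call:
{"method": "servo_tool", "body": {"plan": [[0,0,0.15,0,0,0,94],[0,0,0.3,0,0,0,94],[0,0,0.3,0,0,0,94],[0,0,0.3,0,0,0,40],[0,0,0.3,0,0,0,40],[0,0,0.3,0,0,0,40],[0,0,0.3,0,0,0,40],[0,0,0.3,0,0,0,40],[0,0,0.3,0,0,0,40],[0,0,0.3,0,0,0,40],[0,0,0.3,0,0,0,40],[0,0,0.3,0,0,0,40]]}}

```text
time: 3.35
tool_pos: [0.4993, 0.0981, 0.0531]
ee_rot: [-3.14, 0.001, 2.747]
wrist_force: [-3.1, -3.2, 5.0]
width: 0.0537
finger_force: 30.0
```

Call:
{"method": "servo_tool", "body": {"plan": [[0,0,-0.1,0,0,0,40],[0,0,-0.2,0,0,0,40],[0,0,-0.3,0,0,0,40],[0,0,-0.4,0,0,0,40],[0,0,-0.5,0,0,0,40],[0,0,-0.5,0,0,0,40],[0,0,-0.5,0,0,0,40],[0,0,-0.5,0,0,0,40],[0,0,-0.5,0,0,0,40],[0,0,-0.5,0,0,0,40],[0,0,-0.5,0,0,0,40],[0,0,-0.5,0,0,0,40]]}}

```text
time: 4.35
tool_pos: [0.499, 0.099, 0.102]
ee_rot: [-3.141, -0.001, 2.748]
wrist_force: [0.3, 0.1, -5.9]
width: 0.0536
finger_force: 30.0
```

Call:
{"method": "servo_tool", "body": {"plan": [[0,0,0,0,0,0,40],[0,0,0,0,0,0,40],[0,0,0,0,0,0,40],[0,0,0,0,0,0,40],[0,0,0,0,0,0,40],[0,0,0,0,0,0,40],[0,0,0,0,0,0,40]]}}

```text
time: 4.93
tool_pos: [0.4992, 0.0991, 0.1025]
ee_rot: [3.141, 0.0, 2.748]
wrist_force: [0.5, 0.6, -6.5]
width: 0.0536
finger_force: 30.0
```

```bash
python3 - <<'E'
from h import *
for _ in range(3):
    robot.snapshot('wrist');o=robot.get_obs();print(o['time'],o['wrist_force'],o['wrist_torque'].round(2),o['tool_pos'],o['width'])
E
```

```text
4.9833 [-0.33479448  0.10467126 -4.97730175] [ 0.01  0.06 -0.03] [0.49925539 0.09906364 0.10250442] 0.0534729426350588
5.0333 [ 0.7464486   0.16453181 -5.83527489] [-0.03  0.01 -0.  ] [0.4992233  0.09904918 0.10247774] 0.05390657319727798
5.0833 [ 0.05622035 -0.32143924 -6.61423257] [-0.02 -0.06  0.01] [0.4992199  0.09905976 0.10248495] 0.05360644222222313
```

The left tin weighs about 5.9 N (0.60 kg). I'll set it back.

Call:
{"method": "servo_tool", "body": {"plan": [[0,0,0.12,0,0,0,40],[0,0,0.24,0,0,0,40],[0,0,0.34,0,0,0,40],[0,0,0.42,0,0,0,40],[0,0,0.46,0,0,0,40],[0,0,0.48,0,0,0,40],[0,0,0.495,0,0,0,40],[0,0,0.5,0,0,0,40],[0,0,0.5,0,0,0,40],[0,0,0.5,0,0,0,40]]}}

```text
time: 5.92
tool_pos: [0.4998, 0.0991, 0.0532]
ee_rot: [3.141, 0.001, 2.748]
wrist_force: [-2.3, 0.3, -2.2]
width: 0.0539
finger_force: 30.0
```

Call:
{"method": "servo_tool", "body": {"plan": [[0,0,0,0,0,0,94],[0,0,0,0,0,0,94],[0,0,0,0,0,0,94],[0,0,0,0,0,0,94],[0,0,0,0,0,0,94],[0,0,0,0,0,0,94],[0,0,0,0,0,0,94],[0,0,0,0,0,0,94]]}}

```text
time: 6.58
tool_pos: [0.4993, 0.0991, 0.0525]
ee_rot: [3.141, 0.0, 2.748]
wrist_force: [-0.7, -0.2, -0.4]
width: 0.0938
finger_force: 0.0
```

Call:
{"method": "servo_tool", "body": {"plan": [[0,0,-0.25,0,0,0,94],[0,0,-0.6,0,0,0,94],[0,0,-1,0,0,0,94],[0,0,-1,0,0,0,94],[0,0,-1,0,0,0,94]]}}

```text
time: 7.0
tool_pos: [0.5013, 0.0993, 0.1559]
ee_rot: [3.138, 0.006, 2.748]
wrist_force: [-0.0, -0.8, -0.2]
width: 0.094
finger_force: 0.0
```

Call:
{"method": "servo_tool", "body": {"plan": [[-0.2,-0.3,-0.05,0,0,0,94],[-0.42,-0.65,-0.1,0,0,0,94],[-0.65,-1,-0.1,0,0,0,94],[-0.65,-1,-0.1,0,0,0,94],[-0.65,-1,-0.1,0,0,0,94]]}}

```text
time: 7.42
tool_pos: [0.5201, -0.02, 0.1604]
ee_rot: [-3.141, -0.004, 2.744]
wrist_force: [-0.2, -0.1, -0.5]
width: 0.0938
finger_force: 0.0
```

```bash
cat > look.py <<'E'
from h import *
import sys
o=robot.get_obs();im=robot.snapshot('wrist');cv2.imwrite(f'pics/{sys.argv[1]}.png',im[:,:,::-1])
print(o['tool_pos'],o['time'])
for d in robot.find_in('tin_a','wrist'):print(d['conf'],d['extent'],wz(d['extent'][:2],.05,o).round(4))
g=((im.min(2)>190)*255).astype(np.uint8)
for c in cv2.findContours(g,0,2)[0]:
    if cv2.contourArea(c)>1200:
        (u,v),r=cv2.minEnclosingCircle(c);print('white',round(u),round(v),round(r),wz((u,v),.078,o).round(4))
E
python3 look.py w1
```

```text
[ 0.5200768  -0.01999499  0.1603886 ] 7.4167
0.86 [402.9, 146.0, 81.4, 64.6] [0.5017 0.1004 0.05  ]
0.86 [216.2, 55.2, 76.8, 72.8] [ 0.369 -0.018  0.05 ]
0.76 [178.1, 270.4, 72.9, 62.3] [ 0.5312 -0.1365  0.05  ]
0.75 [457.6, 25.1, 77.9, 50.2] [0.4139 0.1974 0.05  ]
0.68 [283.9, 218.1, 66.5, 85.1] [ 0.5218 -0.0211  0.05  ]
0.66 [334.1, 17.6, 69.8, 35.1] [0.3766 0.0857 0.05  ]
0.63 [513.8, 174.8, 76.0, 61.1] [0.5715 0.2133 0.05  ]
white 423 259 40 [0.5968 0.0808 0.078 ]
white 286 219 39 [ 0.5153 -0.0165  0.078 ]
white 411 147 34 [0.4988 0.0972 0.078 ]
```

Positions agree with the top view, so I'll descend on the middle tin.

Call:
{"method": "servo_tool", "body": {"plan": [[0,0,0.35,0,0,0,94],[0,0,0.7,0,0,0,94],[0,0,1,0,0,0,94],[0,0,1,0,0,0,94]]}}

```text
time: 7.85
tool_pos: [0.515, -0.0157, 0.0549]
ee_rot: [-3.138, -0.015, 2.75]
wrist_force: [-0.7, 1.5, -0.7]
width: 0.094
finger_force: 0.0
```

Call:
{"method": "servo_tool", "body": {"plan": [[0,0,0.08,0,0,0,94],[0,0,0.08,0,0,0,94],[0,0,0.08,0,0,0,94],[0,0,0.08,0,0,0,40],[0,0,0.08,0,0,0,40],[0,0,0.08,0,0,0,40],[0,0,0.08,0,0,0,40],[0,0,0.08,0,0,0,40],[0,0,0.08,0,0,0,40],[0,0,0.08,0,0,0,40],[0,0,0.08,0,0,0,40],[0,0,0.08,0,0,0,40]]}}

```text
time: 8.85
tool_pos: [0.5208, -0.0185, 0.0546]
ee_rot: [-3.141, 0.0, 2.748]
wrist_force: [-2.0, -1.2, 1.6]
width: 0.0535
finger_force: 30.0
```

Call:
{"method": "servo_tool", "body": {"plan": [[0,0,-0.1,0,0,0,40],[0,0,-0.2,0,0,0,40],[0,0,-0.3,0,0,0,40],[0,0,-0.4,0,0,0,40],[0,0,-0.5,0,0,0,40],[0,0,-0.5,0,0,0,40],[0,0,-0.5,0,0,0,40],[0,0,-0.5,0,0,0,40],[0,0,-0.5,0,0,0,40],[0,0,-0.5,0,0,0,40],[0,0,-0.5,0,0,0,40],[0,0,-0.5,0,0,0,40]]}}

```text
time: 9.85
tool_pos: [0.5206, -0.0182, 0.104]
ee_rot: [-3.142, -0.001, 2.748]
wrist_force: [-0.2, -0.3, -1.4]
width: 0.0537
finger_force: 30.0
```

Call:
{"method": "servo_tool", "body": {"plan": [[0,0,0,0,0,0,40],[0,0,0,0,0,0,40],[0,0,0,0,0,0,40],[0,0,0,0,0,0,40],[0,0,0,0,0,0,40],[0,0,0,0,0,0,40],[0,0,0,0,0,0,40],[0,0,0,0,0,0,40]]}}

```text
time: 10.52
tool_pos: [0.5209, -0.0182, 0.1045]
ee_rot: [3.141, 0.0, 2.748]
wrist_force: [-0.3, -0.0, -1.7]
width: 0.0537
finger_force: 30.0
```

The middle tin is about 0.16 kg, a light one. I'll set it back and move to the right tin.

Call:
{"method": "servo_tool", "body": {"plan": [[0,0,0.12,0,0,0,40],[0,0,0.24,0,0,0,40],[0,0,0.34,0,0,0,40],[0,0,0.42,0,0,0,40],[0,0,0.46,0,0,0,40],[0,0,0.48,0,0,0,40],[0,0,0.495,0,0,0,40],[0,0,0.5,0,0,0,40],[0,0,0.5,0,0,0,40],[0,0,0.5,0,0,0,40]]}}

```text
time: 11.35
tool_pos: [0.5214, -0.0183, 0.055]
ee_rot: [3.141, 0.001, 2.748]
wrist_force: [0.9, -0.3, -0.9]
width: 0.0539
finger_force: 30.0
```

Call:
{"method": "servo_tool", "body": {"plan": [[0,0,0,0,0,0,94],[0,0,0,0,0,0,94],[0,0,0,0,0,0,94],[0,0,0,0,0,0,94],[0,0,0,0,0,0,94],[0,0,0,0,0,0,94],[0,0,0,0,0,0,94],[0,0,0,0,0,0,94]]}}

```text
time: 12.02
tool_pos: [0.5209, -0.0182, 0.0545]
ee_rot: [3.141, 0.0, 2.748]
wrist_force: [-0.9, -0.2, 0.7]
width: 0.0938
finger_force: 0.0
```

Call:
{"method": "servo_tool", "body": {"plan": [[0,0,-0.2,0,0,0,94],[0,0,-0.4,0,0,0,94],[0,0,-0.6,0,0,0,94],[0,0,-0.8,0,0,0,94],[0,0,-1,0,0,0,94],[0,0,-1,0,0,0,94]]}}

```text
time: 12.52
tool_pos: [0.5234, -0.0186, 0.1594]
ee_rot: [3.139, 0.009, 2.748]
wrist_force: [-0.2, 0.2, 0.6]
width: 0.0939
finger_force: 0.0
```

Call:
{"method": "servo_tool", "body": {"plan": [[-0.2,-0.3,-0.05,0,0,0,94],[-0.42,-0.65,-0.1,0,0,0,94],[-0.63,-1,-0.1,0,0,0,94],[-0.63,-1,-0.1,0,0,0,94],[-0.63,-1,-0.1,0,0,0,94],[-0.63,-1,-0.1,0,0,0,94]]}}

```text
time: 13.02
tool_pos: [0.5401, -0.1344, 0.163]
ee_rot: [3.141, -0.003, 2.747]
wrist_force: [-0.0, 0.0, 0.1]
width: 0.0941
finger_force: 0.0
```

```bash
python3 look.py w2
```

```text
[ 0.54008654 -0.1343697   0.1630252 ] 13.0167
0.91 [524.8, 8.6, 66.9, 17.1] [0.4303 0.1835 0.05  ]
0.87 [397.1, 151.8, 79.3, 72.0] [ 0.525 -0.02   0.05 ]
0.85 [549.2, 125.8, 21.5, 42.1] [0.5584 0.1686 0.05  ]
0.83 [490.4, 87.9, 79.2, 57.8] [0.4994 0.0972 0.05  ]
0.76 [331.1, 15.8, 69.1, 31.7] [ 0.3934 -0.0302  0.05  ]
0.75 [274.9, 219.0, 65.0, 79.7] [ 0.5405 -0.1434  0.05  ]
white 273 225 33 [ 0.5365 -0.1424  0.078 ]
white 486 218 53 [0.6069 0.0401 0.078 ]
white 407 152 33 [ 0.5214 -0.0203  0.078 ]
white 507 87 30 [0.4995 0.096  0.078 ]
```

View pics/w2.png

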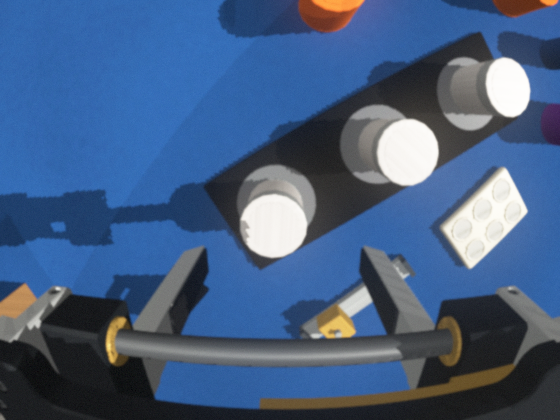

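The wrist view shows the left and middle tins upright on their places, with lids at (507,87) and (407,152). The right tin's lid is at (274,224), about 8 mm towards tool -y, so I'll shift and descend.

Call:
{"method": "servo_tool", "body": {"plan": [[-0.01,-0.08,0.25,0,0,0,94],[-0.01,-0.08,0.5,0,0,0,94],[-0.01,-0.08,0.75,0,0,0,94],[-0.01,-0.08,1,0,0,0,94],[-0.01,-0.08,1,0,0,0,94]]}}

```text
time: 13.53
tool_pos: [0.5345, -0.1395, 0.0585]
ee_rot: [-3.142, -0.011, 2.75]
wrist_force: [-1.1, 0.5, -0.4]
width: 0.094
finger_force: 0.0
```

Call:
{"method": "servo_tool", "body": {"plan": [[0,0,0.1,0,0,0,94],[0,0,0.1,0,0,0,94],[0,0,0.1,0,0,0,94],[0,0,0.1,0,0,0,40],[0,0,0.1,0,0,0,40],[0,0,0.1,0,0,0,40],[0,0,0.1,0,0,0,40],[0,0,0.1,0,0,0,40],[0,0,0.1,0,0,0,40],[0,0,0.1,0,0,0,40],[0,0,0.1,0,0,0,40],[0,0,0.1,0,0,0,40]]}}

```text
time: 14.53
tool_pos: [0.5385, -0.1427, 0.0546]
ee_rot: [-3.141, 0.0, 2.748]
wrist_force: [-1.0, -1.4, 1.6]
width: 0.0541
finger_force: 30.0
```

Call:
{"method": "servo_tool", "body": {"plan": [[0,0,-0.1,0,0,0,40],[0,0,-0.2,0,0,0,40],[0,0,-0.3,0,0,0,40],[0,0,-0.4,0,0,0,40],[0,0,-0.5,0,0,0,40],[0,0,-0.5,0,0,0,40],[0,0,-0.5,0,0,0,40],[0,0,-0.5,0,0,0,40],[0,0,-0.5,0,0,0,40],[0,0,-0.5,0,0,0,40],[0,0,-0.5,0,0,0,40],[0,0,-0.5,0,0,0,40]]}}

```text
time: 15.53
tool_pos: [0.5383, -0.1425, 0.104]
ee_rot: [3.142, -0.001, 2.748]
wrist_force: [1.2, -0.3, -3.2]
width: 0.0538
finger_force: 30.0
```

Call:
{"method": "servo_tool", "body": {"plan": [[0,0,0,0,0,0,40],[0,0,0,0,0,0,40],[0,0,0,0,0,0,40],[0,0,0,0,0,0,40],[0,0,0,0,0,0,40],[0,0,0,0,0,0,40],[0,0,0,0,0,0,40],[0,0,0,0,0,0,40]]}}

```text
time: 16.2
tool_pos: [0.5385, -0.1425, 0.1045]
ee_rot: [3.142, 0.0, 2.748]
wrist_force: [0.1, 0.2, -3.0]
width: 0.0538
finger_force: 30.0
```

The right tin is about 0.31 kg, so the left is the heaviest. I'll set the right one back and return to the left.

Call:
{"method": "servo_tool", "body": {"plan": [[0,0,0.12,0,0,0,40],[0,0,0.24,0,0,0,40],[0,0,0.34,0,0,0,40],[0,0,0.42,0,0,0,40],[0,0,0.46,0,0,0,40],[0,0,0.48,0,0,0,40],[0,0,0.495,0,0,0,40],[0,0,0.5,0,0,0,40],[0,0,0.5,0,0,0,40],[0,0,0.5,0,0,0,40]]}}

```text
time: 17.03
tool_pos: [0.5391, -0.1427, 0.055]
ee_rot: [3.141, 0.001, 2.748]
wrist_force: [0.5, -0.3, -2.8]
width: 0.0537
finger_force: 30.0
```

Call:
{"method": "servo_tool", "body": {"plan": [[0,0,0,0,0,0,94],[0,0,0,0,0,0,94],[0,0,0,0,0,0,94],[0,0,0,0,0,0,94],[0,0,0,0,0,0,94],[0,0,0,0,0,0,94],[0,0,0,0,0,0,94],[0,0,0,0,0,0,94]]}}

```text
time: 17.7
tool_pos: [0.5386, -0.1425, 0.0545]
ee_rot: [3.141, 0.0, 2.748]
wrist_force: [0.1, -0.1, 0.6]
width: 0.094
finger_force: 0.0
```

Call:
{"method": "servo_tool", "body": {"plan": [[0,0,-0.2,0,0,0,94],[0,0,-0.4,0,0,0,94],[0,0,-0.6,0,0,0,94],[0,0,-0.8,0,0,0,94],[0,0,-1,0,0,0,94],[0,0,-1,0,0,0,94]]}}

```text
time: 18.2
tool_pos: [0.5409, -0.1434, 0.1595]
ee_rot: [3.141, 0.009, 2.748]
wrist_force: [1.4, 0.4, 0.7]
width: 0.0943
finger_force: 0.0
```

Call:
{"method": "servo_tool", "body": {"plan": [[0.2,0.3,-0.05,0,0,0,94],[0.4,0.65,-0.1,0,0,0,94],[0.64,1,-0.1,0,0,0,94],[0.64,1,-0.1,0,0,0,94]]}}

```text
time: 18.53
tool_pos: [0.5162, -0.0197, 0.1637]
ee_rot: [3.138, -0.003, 2.754]
wrist_force: [-0.7, -0.1, -0.2]
width: 0.0941
finger_force: 0.0
```

Call:
{"method": "servo_tool", "body": {"plan": [[0.2,0.3,0,0,0,0,94],[0.4,0.65,0,0,0,0,94],[0.65,1,0,0,0,0,94],[0.65,1,0,0,0,0,94],[0.65,1,0,0,0,0,94],[0.65,1,0,0,0,0,94],[0.65,1,0,0,0,0,94]]}}

```text
time: 19.12
tool_pos: [0.4963, 0.0904, 0.1638]
ee_rot: [-3.141, -0.0, 2.746]
wrist_force: [-0.1, -0.1, -0.0]
width: 0.0941
finger_force: 0.0
```

```bash
python3 look.py w3
```

```text
[0.49627976 0.09042436 0.16381346] 19.1167
0.95 [437.8, 232.4, 73.8, 77.7] [0.5716 0.2222 0.05  ]
0.91 [127.1, 305.4, 36.1, 37.5] [ 0.5262 -0.1088  0.05  ]
0.91 [223.8, 67.8, 72.0, 73.6] [0.3579 0.0931 0.05  ]
0.72 [296.5, 215.6, 67.4, 80.6] [0.5015 0.1    0.05  ]
0.72 [369.1, 66.2, 78.8, 65.5] [0.4027 0.2077 0.05  ]
0.69 [192.0, 278.6, 66.2, 80.9] [ 0.5223 -0.0191  0.05  ]
0.62 [125.0, 138.7, 82.2, 63.9] [ 0.3735 -0.0161  0.05  ]
white 326 321 52 [0.5988 0.089  0.078 ]
white 296 212 42 [0.4902 0.1025 0.078 ]
```

Call:
{"method": "servo_tool", "body": {"plan": [[0.01,0.09,0.25,0,0,0,94],[0.01,0.09,0.5,0,0,0,94],[0.01,0.09,0.75,0,0,0,94],[0.01,0.09,1,0,0,0,94],[0.01,0.09,1,0,0,0,94]]}}

```text
time: 19.63
tool_pos: [0.4949, 0.0988, 0.0588]
ee_rot: [-3.136, -0.01, 2.746]
wrist_force: [-0.9, 0.7, -0.9]
width: 0.0937
finger_force: 0.0
```

Call:
{"method": "servo_tool", "body": {"plan": [[0,0,0.11,0,0,0,94],[0,0,0.11,0,0,0,94],[0,0,0.11,0,0,0,94],[0,0,0.11,0,0,0,40],[0,0,0.11,0,0,0,40],[0,0,0.11,0,0,0,40],[0,0,0.11,0,0,0,40],[0,0,0.11,0,0,0,40],[0,0,0.11,0,0,0,40],[0,0,0.11,0,0,0,40],[0,0,0.11,0,0,0,40],[0,0,0.11,0,0,0,40]]}}

```text
time: 20.63
tool_pos: [0.4986, 0.1, 0.0537]
ee_rot: [-3.141, 0.0, 2.748]
wrist_force: [-1.7, -1.8, 1.6]
width: 0.0534
finger_force: 30.0
```

Call:
{"method": "servo_tool", "body": {"plan": [[0,0,-0.1,0,0,0,40],[0,0,-0.2,0,0,0,40],[0,0,-0.3,0,0,0,40],[0,0,-0.4,0,0,0,40],[0,0,-0.5,0,0,0,40],[0,0,-0.6,0,0,0,40],[0,0,-0.7,0,0,0,40],[0,0,-0.8,0,0,0,40],[0,0,-0.8,0,0,0,40]]}}

```text
time: 21.38
tool_pos: [0.5003, 0.1006, 0.1367]
ee_rot: [3.139, 0.005, 2.748]
wrist_force: [1.3, -0.1, -4.7]
width: 0.0536
finger_force: 30.0
```

Call:
{"method": "servo_tool", "body": {"plan": [[0,0,-0.1,0,0,0,40],[0,0,-0.2,0,0,0,40],[0,0,-0.3,0,0,0,40],[0,0,-0.4,0,0,0,40],[0,0,-0.5,0,0,0,40],[0,0,-0.6,0,0,0,40],[0,0,-0.7,0,0,0,40],[0,0,-0.7,0,0,0,40],[0,0,-0.7,0,0,0,40],[0,0,-0.7,0,0,0,40],[0,0,-0.7,0,0,0,40],[0,0,-0.7,0,0,0,40]]}}

```text
time: 22.38
tool_pos: [0.4982, 0.1003, 0.2025]
ee_rot: [-3.141, -0.002, 2.748]
wrist_force: [-0.0, -0.3, -5.8]
width: 0.054
finger_force: 30.0
```

```bash
python3 - <<'E'
from h import *
cv2.imwrite('pics/s4.png',robot.snapshot('scene')[:,:,::-1])
E
```

```text
(no output)
```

View pics/s4.png

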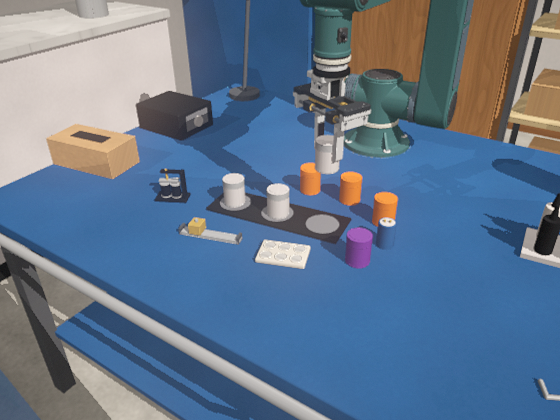

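The tin is held upright in the gripper at (327,155). The other two stand on their places at (278,203) and (234,192), and the bystanders have not moved.

Call:
{"method": "servo_tool", "body": {"plan": [[0,0,0,0,0,0,40],[0,0,0,0,0,0,40],[0,0,0,0,0,0,40],[0,0,0,0,0,0,40],[0,0,0,0,0,0,40],[0,0,0,0,0,0,40]]}}

```text
time: 22.93
tool_pos: [0.4987, 0.1004, 0.2035]
ee_rot: [3.142, 0.0, 2.748]
wrist_force: [1.1, 0.0, -6.2]
width: 0.0537
finger_force: 30.0
```

```bash
python3 -c "
from bench import robot
print(robot.close_job())"
```

```text
the job is handed in; nothing more can be done
None
```

I hefted the tins left to right (about 0.60, 0.16 and 0.31 kg) and handed the job in at about 23 s; the heaviest, the left one, is held upright and still about 15 cm above the mat, and the two lighter tins stand on their places.

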